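Clamp the sweet tray in the packing jig

TASK

Push the tray of sweets along its jig with the fingertips until it is fully home against the blue stop, then flip the jig's toggle clamp over toward the tray by its red ball lever, so that it snaps past centre and its rubber pad presses on the tray's lid. Touch and push only: do not lift or tip the tray, leave the jar, tape roll and cup where they stand, and finish with the robot clear of everything.

Things in the scene. Friction and masses are not known exactly. Their poses are not given: they have to be found in the camera images.
- jig: Fixed jig: aluminium plate 320 (its x) x 160 (y) x 8 mm, origin at the centre of its underside on the table, z up. Its +x is the way the tray is pushed. Two white guide rails 12 mm wide, inner faces at y = +-59 mm, x = -110 to 80 mm, tops 24 mm above the table. Behind the stop a steel clamp bracket, x = 100 to 134 mm, 44 mm wide, top 86 mm above the table.
- stop_face (a point): Middle of the blue stop bar's face, fixed to the jig at x = 80 mm, y = 0, 25 mm above the table. The bar is 142 mm wide (jig y), 20 mm thick, its top 42 mm above the table. The tray is fully home when its far face touches this face.
- tray: Loose closed sweet tray, dark base, clear rigid lid, brown rolls inside: 120 (x, along the jig's x) x 110 x 44 mm high, 0.2 to 0.4 kg, origin at the centre of its underside. It lies on the jig plate between the rails, 4 mm play each side, 50 to 90 mm short of the stop; 1 to 4 N slides it. Home, its origin is at x = 20 mm and the near face (push this) at x = -40 mm of the jig.
- clamp (a joint): Angle (rad) of the toggle clamp about the jig's y. 0 = open: lever leans 0.6 rad from upright, away from the tray (to jig +x). About 0.6 = upright, the tipping point. About 1.2 = closed: lever leans 0.6 rad over the tray, pad pressing a home tray with about 3 N (end of travel 1.26). The heavy ball makes it fall away from upright either way: 1.5 to 2 N at the ball starts it, past upright it snaps by itself.
- clamp_pivot (a point): Pivot of the clamp lever, fixed to the jig at x = 115 mm, y = 0, 75 mm above the table.
- clamp_tip (a point): Centre of the lever's red steel ball, 40 mm diameter, 100 mm from the pivot on a 12 mm round steel shaft. It is 158 mm above the table when open or closed, 175 mm when upright; from open to closed it travels 113 mm level toward the jig's -x. Nothing stands behind the open ball for 60 mm.
- clamp_pad: Black rubber pad, 20 mm across and 9 mm thick, on the clamp's arm; origin near its pressing face, 1 mm behind it. Open, it hangs in the air about 118 mm above the table; closed on a home tray it rests on the lid 52 mm above the table, at x = 60 mm in the jig's frame.
- jar: Bystander: amber jar with a brass cap, 60 mm diameter, 75 mm high, origin at the centre of its underside. Not to be moved.
- tape: Bystander: yellow roll of tape lying flat, 92 mm diameter, 45 mm high, origin at the centre of its underside. Not to be moved.
- cup: Bystander: white cup, 68 mm diameter at the rim, 70 mm high, origin at the centre of its underside. Not to be moved.
Not all that is in view belongs to the job. There is more than one size of the tray; the job needs the largest.

How it is judged (in metres and radians):
On the way, in this order (a step that is already met when the one before it is completed fails the run):
1. the tray is fully home against the stop while the clamp is still open (x of tray in the frame of jig above 0.017 m and value of joint clamp below 0.3 rad), for 0.2 s.
2. the lever has snapped over and the pad presses on the tray (x of tray in the frame of jig above 0.017 m and value of joint clamp above 1.1 rad and contact force between clamp_pad and tray above 1 N), for 0.2 s.
At the end, for the whole second after the job is handed in: The tray lies flat and still within 3 mm of the stop (origin beyond x = 17 mm in the jig's frame), the clamp stands closed (joint above 1.1 rad) with its pad pressing on the tray with more than 1 N, and jar, tape and cup are within 20 mm of where they stood (all of step 2 and linear speed of tray below 0.01 m/s and angle between tray's own z axis and vertical below 0.06 rad and z of tray in the frame of jig below 0.012 m and distance of each of jar, tape, cup from where it was at the start of the episode below 0.02 m); the robot touches nothing.
It fails at once if the tray is lifted more than 12 mm off the jig or tipped by more than 0.2 rad (z of tray in the frame of jig above 0.02 m or angle between tray's own z axis and vertical above 0.2 rad).
It fails at once if the jar, tape roll or cup is moved more than 20 mm, lifted or knocked over (distance of any of jar, tape, cup from where it was at the start of the episode above 0.02 m or angle between any of jar, tape, cup's own z axis and vertical above 0.3 rad).
It also fails if it takes over 53 s, if anything falls off the work surface, if the arm or the gripper's body presses on something with over 40 N, if the wrist force passes 120 N, or if a joint passes its speed limit or range.

ROBOT

A 6-joint arm with a two-finger parallel gripper is mounted at the origin on the work surface. World frame = base frame: x ahead of the robot, y to its left, z up, the work surface at z = 0. Lengths are in mm, angles in rad, forces in N, time in s.
With the tool pointing down it reaches from about 275 to 1000 mm from the base axis. Payload 8.4 kg.
Tool frame: the origin (TCP) lies on the centre line of the jaws, within the pads' length; the fingertips stand r.tip_reach ahead of it and the grasp point (between the pads) lies 11 mm behind it (r.tip_reach is the distance from the TCP to the fingertips, in mm); z points along the fingers, y is the line along which they close (so a half turn about z gives the same grasp; the last joint's range is limited). The gripper opens to 85 mm and grips with 20 to 120 N. Pads are 22 mm wide; open, the fingers measure 114 mm over their backs; the gripper's body (76 mm by 85 mm) begins 54 mm behind the grasp point. The pads swing forward as they close: fully open they stand 13 mm farther back than shut.
Start: joints at [1.174, 0.353, 1.633, -0, 1.155, -0.002], TCP at [240.389, 576.924, 239.281] pointing down, gripper open.
Joint ranges: [-2.63, 2.63], [-0.92, 2.1], [0.06, 2.66], [-1.3, 4.44], [0, 2.69], [-3.02, 3.02]. Speed limits (rad/s): [2.22, 2.22, 2.79, 3.14, 3.14, 3.14].

INTERFACE

Orientations are given as [roll, pitch, yaw] about the fixed x, y, z axes, in that order (R = Rz(yaw) Ry(pitch) Rx(roll)).
In Python, from rig import r gives the robot as it stands.
- The arm moves only by the tool carry_out, never from a script. Its argument "targets" is a list of rows, each an object with "dp": the shift along the tool's x, y, z in mm, a list of three; "yaw": the turn about the tool's z in degrees. A call has 1 to 12 rows; each row is the pose to reach, as a shift and turn from the pose commanded when the call began, along the tool's axes at that moment; what a row does not reach only later rows make up. A row lasts 1/8 s, in which the tool goes at most 62.5 mm and 10.7 degrees, less where a joint would pass 70% of its speed; a pose out of reach is approached as far as the arm can. A call with a gripper value outside its range is refused whole. "fingers" is the opening, from -1 (shut) to 1 (fully open), so that 0 is half open, set as the call begins (left out, the last holds). The fingers move at their own pace and stop on an object; "grip_force" is the grip in N (left out, the last holds). Time passes only in rows, so rows that repeat a pose let the fingers close. It gives the time, the measured TCP pose, the force, the opening and the grip force at its end, in the units of the state.
- r.sense(): the state, without advancing time (a new reading comes with each control period).
- r.grab_frame(name): name is "scene" or "top"; returns the picture (384x512x3 uint8, red, green, blue); there is no depth.
- r.get_calibration(name): a dict with "fx", "fy", "cx", "cy" (pixels), "rvec" (rotation vector, rad) and "tvec" (3), from world to camera coordinates, as OpenCV has them. Camera axes: x right, y down, z forward; pixel columns grow to the right and rows downward; lengths in mm; the calibration is good to about 2 mm. A picture is of the moment at which its call begins. get_calibration takes no time and is no camera call.
- r.sign_off(): hands the job in; it is judged then, once.
The state is a dict: "clock": time; "qpos": joint angles; "qvel": joint speeds; "joint_efforts": joint torques, N m; "eef_pos": TCP position; "tcp_rot": TCP orientation; "contact_force": force on the tool from outside, world axes, zero at the start; "wrist_torque": the same for the moment, N m; "opening": opening from 0.0 (shut) to 1.0 (fully open); "grasp_force": force on a finger pad.
Only numpy, scipy, OpenCV 4.12 (cv2) and the standard library are available. Lean on these libraries where they do the work, as an engineer would, in place of code of your own. Each camera call takes 0.05 s, during which the arm holds its last target. There are 200 camera calls.

## Working session

There is one attempt and no reset: what is moved stays moved. The work goes in short steps, Python scripts to look and compute and a tool call to move; the robot and the scene stay as the last step left them, time stands still between calls to the robot, and variables do not carry over. Pictures are saved under pics/ and viewed, at most 10 in all, crops included, and the job is handed in when it is done.

Besides the shell and the picture viewer there is one more tool, called after "Request:" by a JSON object that holds its "method" and its "body", one argument or row to a line. carry_out: Moves the arm, as the interface text tells. Its arguments: {"type":"object","properties":{"targets":{"type":"array","items":{"type":"object","properties":{"dp":{"type":"array","items":{"type":"number"}},"yaw":{"type":"number"}}}},"fingers":{"type":"number"},"grip_force":{"type":"number"}},"required":["targets"]}

```bash
ls; mkdir -p pics; python3 - <<'E'
from rig import r
import cv2,numpy as np
ims=[]
for n in("scene","top"):
    im=r.grab_frame(n);cv2.imwrite(f"pics/{n}0.png",im[:,:,::-1]);c=r.get_calibration(n)
    R=cv2.Rodrigues(np.array(c["rvec"],float))[0];print(n,c["fx"],c["cx"],c["cy"],"cam",-R.T@np.array(c["tvec"]))
s=r.sense();print(s["clock"],s["eef_pos"],s["tcp_rot"],s["opening"],r.tip_reach)
E
```

```text
pics
scene 348.6387866447001 250.9163546119599 194.22977581083407 cam [942.29137026 301.43452536 899.63827754]
top 363.1444892470906 253.66200166271747 191.749396235674 cam [ 421.65932629  -34.70401254 1095.59931839]
0.1 [240.23749487 576.53060595 238.63203893] [-3.14032557e+00  1.14194406e-05  2.74678354e+00] 0.9989033124710092 8.0
```

View pics/scene0.png

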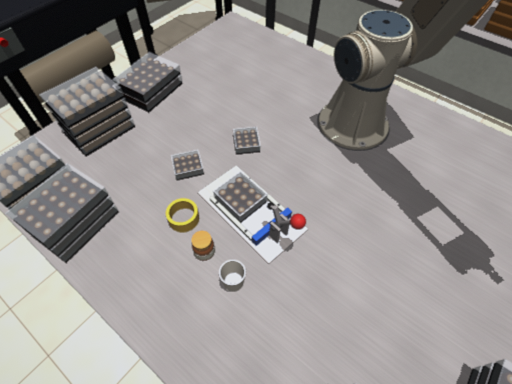

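View pics/top0.png

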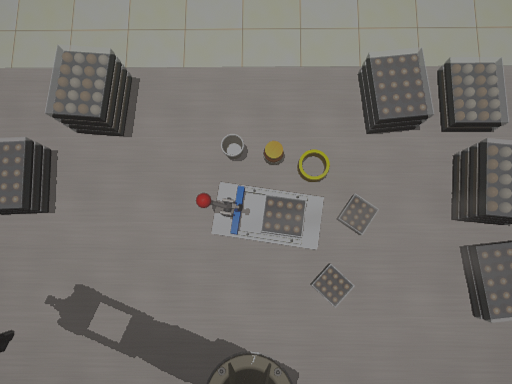

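Scene: the jig with its tray is at top (284,216), blue stop (238,210) and ball (203,200). The two small loose trays at top (358,213) and (333,285), and the stacks at the table edge, could be mistaken for the tray. The one wanted is the largest of the loose trays, lying between the rails. Bystanders: cup (233,146), jar (274,150), tape (314,165).

```bash
cat > h.py <<'E'
import cv2,numpy as np
from rig import r
def ray(n,px,z):
    c=r.get_calibration(n);R=cv2.Rodrigues(np.array(c["rvec"],float))[0];o=-R.T@np.array(c["tvec"],float)
    d=R.T@np.array([(px[0]-c["cx"])/c["fx"],(px[1]-c["cy"])/c["fy"],1]);return (o+d*(z-o[2])/d[2])
def big(m):
    return max(cv2.findContours(m.astype(np.uint8),cv2.RETR_EXTERNAL,cv2.CHAIN_APPROX_NONE)[0],key=cv2.contourArea)
def masks(im):
    h=cv2.cvtColor(im,cv2.COLOR_RGB2HSV);H,S,V=cv2.split(h)
    return dict(blue=(H>100)&(H<130)&(S>120)&(V>60),red=((H<6)|(H>174))&(S>150)&(V>60),white=(S<25)&(V>165)),h
E
python3 - <<'E'
from h import *
im=cv2.imread("pics/top0.png")[:,:,::-1].copy()
m,h=masks(im)
w=m["white"].copy();w[:175]=0;w[255:]=0;w[:,:205]=0;w[:,335:]=0
for k,mm,z in(("jig",cv2.morphologyEx(w.astype(np.uint8),cv2.MORPH_CLOSE,np.ones((25,25))),8),("blue",m["blue"],42)):
    b=cv2.minAreaRect(big(mm));P=np.array([ray("top",p,z)[:2] for p in cv2.boxPoints(b)])
    print(k,cv2.boxPoints(b).round(1).tolist(),P.round().tolist(),"mid",P.mean(0).round(1),"sides",[round(float(np.linalg.norm(P[i]-P[i-1]))) for i in range(4)])
rm=m["red"].copy();rm[:,:190]=0;rm[:,220:]=0
(c,rad)=cv2.minEnclosingCircle(big(rm));print("ball",c,rad,ray("top",c,158).round(1))
s=cv2.imread("pics/scene0.png")[:,:,::-1].copy();ms,_=masks(s);q=ms["red"].copy();q[:150]=0
c2,r2=cv2.minEnclosingCircle(big(q));print("ball scene",c2,r2,ray("scene",c2,158).round(1))
cv2.imwrite("pics/crop.png",cv2.resize(im[125:265,190:340,::-1],None,fx=4,fy=4,interpolation=cv2.INTER_CUBIC)[:600])
for p,z in(((233,146),35),((274,150),60),((314,165),30)):print(ray("top",p,z).round())
E
```

```text
Traceback (most recent call last):
  File "h.py", line 7, in big
    return max(cv2.findContours(m.astype(np.uint8),cv2.RETR_EXTERNAL,cv2.CHAIN_APPROX_NONE)[0],key=cv2.contourArea)
ValueError: max() iterable argument is empty
```

```bash
python3 - <<'E'
from h import *
im=cv2.imread("pics/top0.png")[:,:,::-1].copy()
m,h=masks(im)
print("plate,table,blue hsv",h[190,222],h[220,320],h[240,180],h[210,238])
cv2.imwrite("pics/crop.png",cv2.resize(im[125:265,190:340,::-1],None,fx=4,fy=4,interpolation=cv2.INTER_CUBIC)[:600])
c=big(m["blue"]);b=cv2.boxPoints(cv2.minAreaRect(c));P=np.array([ray("top",p,42)[:2] for p in b]);print("blue",b.round(1).tolist(),P.round().tolist())
rm=m["red"].copy();rm[:,:190]=0;rm[:,220:]=0
(c,rad)=cv2.minEnclosingCircle(big(rm));print("ball",c,rad,ray("top",c,158).round(1))
s=cv2.imread("pics/scene0.png")[:,:,::-1].copy();ms,_=masks(s);q=ms["red"].copy();q[:150]=0
c2,r2=cv2.minEnclosingCircle(big(q));print("ball scene",c2,r2,ray("scene",c2,158).round(1))
for p,z in(((233,146),35),((274,150),60),((314,165),30)):print(ray("top",p,z).round())
E
```

```text
plate,table,blue hsv [120   2 149] [  0   2 144] [ 13  18 129] [113  19  54]
blue [[230.10000610351562, 232.5], [234.3000030517578, 208.6999969482422], [240.10000610351562, 209.6999969482422], [235.89999389648438, 233.5]] [[464.0, 58.0], [533.0, 46.0], [531.0, 29.0], [461.0, 41.0]]
ball (203.06756591796875, 200.20269775390625) 6.861050128936768 [543.  119.5 158. ]
ball scene (297.5260925292969, 221.1086883544922) 7.526963233947754 [544.7 117.8 158. ]
[724.  54.  35.]
[705. -69.  60.]
[ 667. -189.   30.]
```

View pics/crop.png

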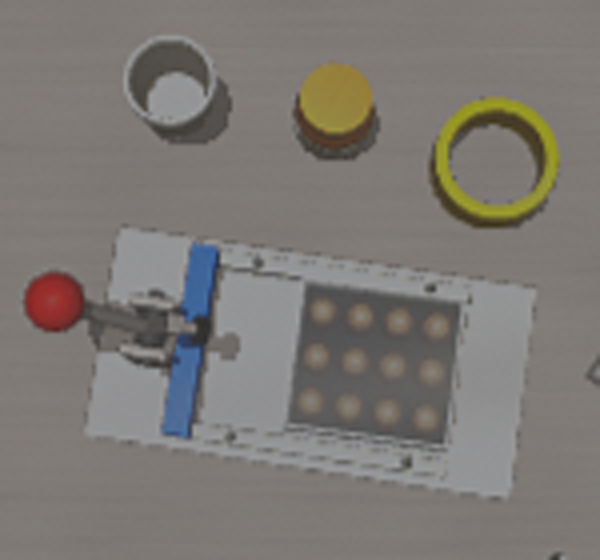

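The crop confirms it: the tray (crop 375,365) lies between the rails, with the stop at crop (190,340). Plate corners are at crop (122,227), (536,288), (508,497) and (85,435).

```bash
cat >> h.py <<'E'
def frame():
    f=lambda p,z:ray("top",(p[0]/4+190-.4,p[1]/4+125-.4),z)[:2]
    P=np.array([f(p,8) for p in((122,227),(536,288),(508,497),(85,435))])
    ex=(P[0]+P[3]-P[1]-P[2]);ex/=np.linalg.norm(ex);return P,P.mean(0),ex,f
E
python3 - <<'E'
from h import *
P,c,ex,f=frame();ey=np.array([-ex[1],ex[0]])
print("sides",[round(float(np.linalg.norm(P[i]-P[i-1]))) for i in range(4)],"c",c,"ex",ex,"ang",np.degrees(np.arctan2(ex[1],ex[0])))
loc=lambda p:np.array([(p-c)@ex,(p-c)@ey]).round(1)
for k,p,z in(("stop far",(192,243),42),("stop near",(218,246),42),("stop2 near",(190,437),42),("lidA",(461,302),52),("lidB",(442,443),52),("lidC",(305,284),52),("lidD",(288,424),52)):print(k,loc(f(p,z)))
print("ball",loc(np.array([543.8,118.6])))
for k,p in(("cup",(724,54)),("jar",(705,-69)),("tape",(667,-189))):print(k,loc(np.array(p)))
s=r.sense();print(np.degrees(s["tcp_rot"]))
print("tool: near push",c+ex*-150, "ball behind",c+ex*240)
E
```

```text
sides [160, 317, 157, 317] c [519.45020246 -50.96966775] ex [0.14056736 0.99007112] ang 81.91932198634223
stop far [ 99.5 -69.9]
stop near [ 80.2 -70.4]
stop2 near [79.  70.7]
lidA [-100.6  -53.6]
lidB [-100.1   48.8]
lidC [ 12.7 -50.3]
lidD [10.3 51.5]
ball [171.3  -0.3]
cup [ 132.7 -187.8]
jar [   8.2 -186.2]
tape [-115.9 -165.5]
[-1.79927401e+02  6.54285750e-04  1.57379104e+02]
tool: near push [ 498.36509906 -199.48033543] ball behind [553.1863679  186.64740053]
```

The jig frame matches the given sizes: ball at (171,0), stop at 80, tray about 64 mm short. I'll turn the closing axis across the jig and go to the near side.

Request:
{"method": "carry_out", "body": {
  "targets": [
    {"dp": [-22, -26, 0], "yaw": 6},
    {"dp": [-45, -53, 0], "yaw": 12.5},
    {"dp": [-68, -80, 0], "yaw": 19},
    {"dp": [-90, -106, 0], "yaw": 25},
    {"dp": [-113, -133, 0], "yaw": 31.5},
    {"dp": [-135, -159, 0], "yaw": 38},
    {"dp": [-158, -186, 0], "yaw": 44},
    {"dp": [-180, -212, 0], "yaw": 50},
    {"dp": [-203, -239, 0], "yaw": 56.5},
    {"dp": [-225, -265, 0], "yaw": 63},
    {"dp": [-248, -292, 0], "yaw": 69},
    {"dp": [-270, -318, 0], "yaw": 75.5}
  ],
  "fingers": -0.7
}}

```text
clock: 1.6
eef_pos: [367.4, 178.4, 239.2]
tcp_rot: [-3.142, 0.0, 1.426]
contact_force: [0.4, 0.6, 0.4]
opening: 0.152
grasp_force: 0.0
```

```bash
cat >> h.py <<'E'
def to(jx,jy,z,yaw=None):
    from scipy.spatial.transform import Rotation as Ro
    P,c,ex,f=frame();ey=np.array([-ex[1],ex[0]]);s=r.sense();p=np.array(s["eef_pos"])
    R=Ro.from_euler("xyz",s["tcp_rot"]).as_matrix();t=np.append(c+jx*ex+jy*ey,z)
    print("t",s["clock"],"jig",((p[:2]-c)@ex).round(1),((p[:2]-c)@ey).round(1),"z",p[2].round(1),"rpy",np.degrees(s["tcp_rot"]).round(1),"F",np.round(s["contact_force"],1),"op",round(s["opening"],2),"q",np.round(s["qpos"],2))
    print("dp",(R.T@(t-p)).round(1))
E
python3 -c "
from h import *
to(-170,0,239)"
```

```text
t 1.6 jig 205.7 182.8 z 239.2 rpy [-180.     0.    81.7] F [0.4 0.6 0.4] op 0.15 q [ 0.45  0.    2.07 -0.    1.07  0.59]
dp [-3.749e+02  1.844e+02  2.000e-01]
```

Request:
{"method": "carry_out", "body": {
  "targets": [
    {"dp": [-31, 15, 0]},
    {"dp": [-62, 31, 0]},
    {"dp": [-94, 46, 0]},
    {"dp": [-125, 62, 0]},
    {"dp": [-156, 77, 0]},
    {"dp": [-187, 92, 0]},
    {"dp": [-219, 108, 0]},
    {"dp": [-250, 123, 0]},
    {"dp": [-281, 138, 0]},
    {"dp": [-312, 154, 0]},
    {"dp": [-344, 169, 0]},
    {"dp": [-373, 184, 0]}
  ]
}}

```text
schema error: expected keys dp, yaw
```

Request:
{"method": "carry_out", "body": {
  "targets": [
    {"dp": [0, 0, 25]},
    {"dp": [0, 0, 50]},
    {"dp": [0, 0, 75]},
    {"dp": [0, 0, 100]},
    {"dp": [0, 0, 120]},
    {"dp": [0, 0, 140]},
    {"dp": [0, 0, 160]},
    {"dp": [0, 0, 175]},
    {"dp": [0, 0, 190]},
    {"dp": [0, 0, 198]},
    {"dp": [0, 0, 200]},
    {"dp": [0, 0, 200]}
  ]
}}

```text
schema error: expected keys dp, yaw
```

```bash
python3 -c "
from h import *
to(-51,0,39)
im=r.grab_frame('scene');cv2.imwrite('pics/s1.png',cv2.resize(im[150:290,160:340,::-1],None,fx=4,fy=4))"
```

```text
t 1.6 jig 205.7 182.8 z 239.2 rpy [-180.     0.    81.7] F [0.4 0.6 0.4] op 0.15 q [ 0.45  0.    2.07 -0.    1.07  0.59]
dp [-255.9  183.9  200.2]
```

View pics/s1.png

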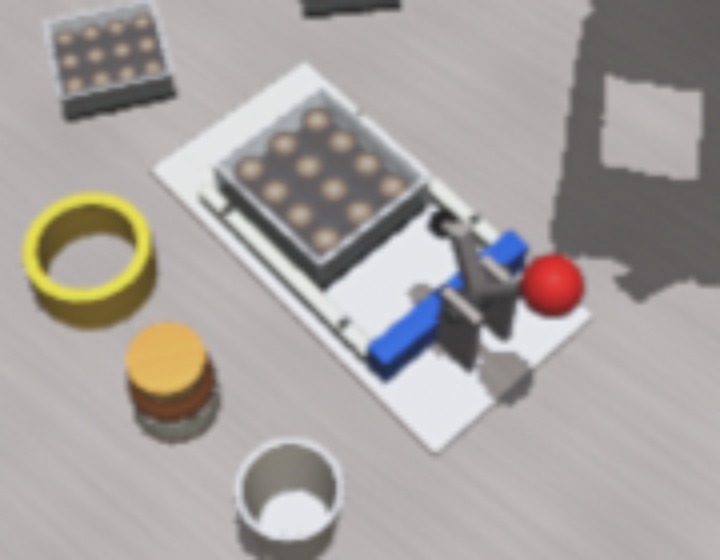

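Yaw is required in every row, so the arm has not moved. The picture shows the untouched jig, tray at crop (320,185) and ball at (552,285). Repeating the moves with yaw.

Request:
{"method": "carry_out", "body": {
  "targets": [
    {"dp": [-31, 15, 0], "yaw": 0},
    {"dp": [-62, 31, 0], "yaw": 0},
    {"dp": [-94, 46, 0], "yaw": 0},
    {"dp": [-125, 62, 0], "yaw": 0},
    {"dp": [-156, 77, 0], "yaw": 0},
    {"dp": [-187, 92, 0], "yaw": 0},
    {"dp": [-219, 108, 0], "yaw": 0},
    {"dp": [-250, 123, 0], "yaw": 0},
    {"dp": [-281, 138, 0], "yaw": 0},
    {"dp": [-312, 154, 0], "yaw": 0},
    {"dp": [-344, 169, 0], "yaw": 0},
    {"dp": [-373, 184, 0], "yaw": 0}
  ]
}}

```text
clock: 3.15
eef_pos: [496.8, -216.8, 239.0]
tcp_rot: [-3.141, -0.0, 1.429]
contact_force: [-0.1, 0.7, 0.5]
opening: 0.15
grasp_force: 0.0
```

```bash
python3 -c "
from h import *
to(-170,0,39)"
```

```text
t 3.15 jig -167.4 -0.9 z 239.0 rpy [-180.    -0.    81.9] F [-0.1  0.7  0.5] op 0.15 q [-0.41  0.23  1.81  0.    1.11 -0.27]
dp [ -2.7  -0.8 200. ]
```

Request:
{"method": "carry_out", "body": {
  "targets": [
    {"dp": [0, 0, 25], "yaw": 0},
    {"dp": [0, 0, 50], "yaw": 0},
    {"dp": [0, 0, 75], "yaw": 0},
    {"dp": [0, 0, 100], "yaw": 0},
    {"dp": [0, 0, 120], "yaw": 0},
    {"dp": [0, 0, 140], "yaw": 0},
    {"dp": [0, 0, 160], "yaw": 0},
    {"dp": [0, 0, 175], "yaw": 0},
    {"dp": [0, 0, 188], "yaw": 0},
    {"dp": [0, 0, 197], "yaw": 0},
    {"dp": [0, 0, 200], "yaw": 0},
    {"dp": [0, 0, 200], "yaw": 0}
  ]
}}

```text
clock: 4.65
eef_pos: [496.9, -215.8, 39.4]
tcp_rot: [3.141, 0.0, 1.429]
contact_force: [-0.5, 0.6, -0.1]
opening: 0.148
grasp_force: 0.0
```

```bash
python3 -c "
from h import *
to(-51,0,39)"
```

```text
t 4.65 jig -166.3 -0.8 z 39.4 rpy [180.    0.   81.9] F [-0.5  0.6 -0.1] op 0.15 q [-0.41  0.5   1.95 -0.    0.69 -0.27]
dp [115.3  -0.9   0.4]
```

Request:
{"method": "carry_out", "body": {
  "targets": [
    {"dp": [10, 0, 0], "yaw": 0},
    {"dp": [20, 0, 0], "yaw": 0},
    {"dp": [30, 0, 0], "yaw": 0},
    {"dp": [38, 0, 0], "yaw": 0},
    {"dp": [44, 0, 0], "yaw": 0},
    {"dp": [50, 0, 0], "yaw": 0},
    {"dp": [56, 0, 0], "yaw": 0},
    {"dp": [62, 0, 0], "yaw": 0},
    {"dp": [68, 0, 0], "yaw": 0},
    {"dp": [74, 0, 0], "yaw": 0},
    {"dp": [80, 0, 0], "yaw": 0},
    {"dp": [86, 0, 0], "yaw": 0}
  ]
}}

```text
clock: 6.15
eef_pos: [509.0, -130.2, 39.3]
tcp_rot: [-3.142, 0.0, 1.429]
contact_force: [0.3, -2.6, 0.7]
opening: 0.149
grasp_force: 1.0
```

Request:
{"method": "carry_out", "body": {
  "targets": [
    {"dp": [4, 0, 0], "yaw": 0},
    {"dp": [8, 0, 0], "yaw": 0},
    {"dp": [12, 0, 0], "yaw": 0},
    {"dp": [15, 0, 0], "yaw": 0},
    {"dp": [18, 0, 0], "yaw": 0},
    {"dp": [20, 0, 0], "yaw": 0},
    {"dp": [22, 0, 0], "yaw": 0}
  ]
}}

```text
clock: 7.02
eef_pos: [512.1, -108.7, 39.3]
tcp_rot: [3.141, 0.0, 1.429]
contact_force: [-1.5, -1.9, 1.3]
opening: 0.148
grasp_force: 1.1
```

```bash
python3 -c "
from h import *
to(-51,0,39)"
```

```text
t 7.025 jig -58.2 -0.8 z 39.3 rpy [180.    0.   81.9] F [-1.5 -1.9  1.3] op 0.15 q [-0.21  0.48  1.99 -0.    0.67 -0.07]
dp [ 7.2 -0.8  0.3]
```

Sliding with about 2–3 N. Continue in small steps until the force rises.

Request:
{"method": "carry_out", "body": {
  "targets": [
    {"dp": [1.5, 0, 0], "yaw": 0},
    {"dp": [3, 0, 0], "yaw": 0},
    {"dp": [4, 0, 0], "yaw": 0},
    {"dp": [5, 0, 0], "yaw": 0}
  ]
}}

```text
clock: 7.52
eef_pos: [512.8, -103.8, 39.3]
tcp_rot: [3.142, 0.0, 1.429]
contact_force: [0.0, -2.6, 0.4]
opening: 0.149
grasp_force: 1.2
```

Request:
{"method": "carry_out", "body": {
  "targets": [
    {"dp": [1, 0, 0], "yaw": 0},
    {"dp": [2, 0, 0], "yaw": 0},
    {"dp": [2, 0, 0], "yaw": 0}
  ]
}}

```text
clock: 7.9
eef_pos: [513.1, -101.7, 39.3]
tcp_rot: [3.142, -0.0, 1.429]
contact_force: [-0.7, -1.6, 1.0]
opening: 0.15
grasp_force: 0.6
```

Request:
{"method": "carry_out", "body": {
  "targets": [
    {"dp": [1, 0, 0], "yaw": 0},
    {"dp": [1, 0, 0], "yaw": 0}
  ]
}}

```text
clock: 8.15
eef_pos: [513.1, -100.9, 39.3]
tcp_rot: [-3.141, 0.0, 1.429]
contact_force: [-0.7, -2.3, 1.5]
opening: 0.151
grasp_force: 1.4
```

```bash
python3 -c "
from h import *
to(-51,0,39)"
```

```text
t 8.15 jig -50.3 -0.7 z 39.3 rpy [-180.     0.    81.9] F [-0.7 -2.3  1.5] op 0.15 q [-0.2   0.48  1.99 -0.    0.67 -0.06]
dp [-0.7 -0.7  0.3]
```

Request:
{"method": "carry_out", "body": {
  "targets": [
    {"dp": [1, 0, 0], "yaw": 0},
    {"dp": [1, 0, 0], "yaw": 0}
  ]
}}

```text
clock: 8.4
eef_pos: [512.9, -100.7, 39.3]
tcp_rot: [-3.141, 0.001, 1.43]
contact_force: [-1.7, -8.4, 1.7]
opening: 0.147
grasp_force: 4.9
```

Request:
{"method": "carry_out", "body": {
  "targets": [
    {"dp": [1, 0, 0], "yaw": 0},
    {"dp": [1, 0, 0], "yaw": 0}
  ]
}}

```text
clock: 8.65
eef_pos: [512.9, -100.7, 39.3]
tcp_rot: [-3.141, 0.002, 1.43]
contact_force: [-4.0, -16.2, 0.8]
opening: 0.154
grasp_force: 8.5
```

Request:
{"method": "carry_out", "body": {
  "targets": [
    {"dp": [1, 0, 0], "yaw": 0},
    {"dp": [1, 0, 0], "yaw": 0}
  ]
}}

```text
clock: 8.9
eef_pos: [513.0, -100.6, 39.3]
tcp_rot: [-3.141, 0.004, 1.431]
contact_force: [-5.5, -23.5, 2.0]
opening: 0.148
grasp_force: 12.2
```

```bash
python3 -c "
from h import *
to(-51,0,39)"
```

```text
t 8.9 jig -50.0 -0.5 z 39.3 rpy [-180.     0.2   82. ] F [ -5.5 -23.5   2. ] op 0.15 q [-0.19  0.48  1.99 -0.01  0.67 -0.05]
dp [-1.  -0.5  0.3]
```

Contact: force climbs to 24 N with no movement, so the tray is home. Back off, rise and go over to behind the ball.

Request:
{"method": "carry_out", "body": {
  "targets": [
    {"dp": [-3, 0, 0], "yaw": 0},
    {"dp": [-8, 0, 0], "yaw": 0},
    {"dp": [-18, 0, 0], "yaw": 0},
    {"dp": [-30, 0, 0], "yaw": 0},
    {"dp": [-40, 0, -10], "yaw": 0},
    {"dp": [-40, 0, -35], "yaw": 0},
    {"dp": [-40, 0, -65], "yaw": 0},
    {"dp": [-40, 0, -100], "yaw": 0},
    {"dp": [-40, 0, -135], "yaw": 0},
    {"dp": [-40, 0, -170], "yaw": 0},
    {"dp": [-40, 0, -200], "yaw": 0},
    {"dp": [-40, 0, -220], "yaw": 0}
  ]
}}

```text
clock: 10.4
eef_pos: [508.1, -138.1, 261.6]
tcp_rot: [3.139, 0.0, 1.429]
contact_force: [0.0, -0.2, -0.5]
opening: 0.153
grasp_force: 0.0
```

Request:
{"method": "carry_out", "body": {
  "targets": [
    {"dp": [15, 0, 0], "yaw": 0},
    {"dp": [40, 0, 0], "yaw": 0},
    {"dp": [70, 0, 0], "yaw": 0},
    {"dp": [100, 0, 0], "yaw": 0},
    {"dp": [135, 0, 0], "yaw": 0},
    {"dp": [170, 0, 0], "yaw": 0},
    {"dp": [205, 0, 0], "yaw": 0},
    {"dp": [240, 0, 0], "yaw": 0},
    {"dp": [275, 0, 0], "yaw": 0},
    {"dp": [305, 0, 0], "yaw": 0},
    {"dp": [320, 0, 0], "yaw": 0},
    {"dp": [328, 0, 0], "yaw": 0}
  ]
}}

```text
clock: 11.9
eef_pos: [553.8, 187.8, 258.6]
tcp_rot: [-3.141, 0.001, 1.43]
contact_force: [-0.0, 0.7, 0.2]
opening: 0.148
grasp_force: 0.0
```

```bash
python3 - <<'E'
from h import *
to(240,0,155)
im=r.grab_frame('scene');cv2.imwrite('pics/s2.png',cv2.resize(im[150:290,160:340,::-1],None,fx=4,fy=4))
E
```

```text
t 11.9 jig 241.2 -0.4 z 258.6 rpy [-179.9    0.    81.9] F [-0.   0.7  0.2] op 0.15 q [ 0.32  0.27  1.7  -0.    1.17  0.47]
dp [ -1.1  -0.3 103.6]
```

View pics/s2.png

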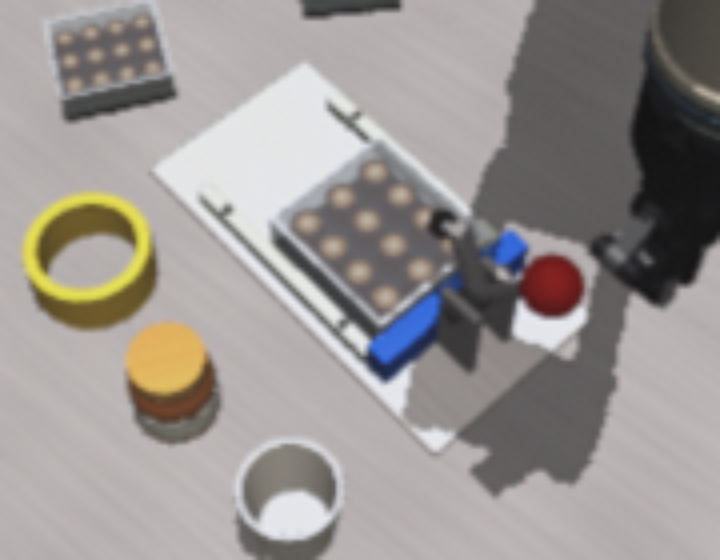

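The picture shows the tray against the blue stop (crop 390,330), the ball still open at (552,285), and the fingertips behind it. Descend.

Request:
{"method": "carry_out", "body": {
  "targets": [
    {"dp": [0, 0, 10], "yaw": 0},
    {"dp": [0, 0, 25], "yaw": 0},
    {"dp": [0, 0, 45], "yaw": 0},
    {"dp": [0, 0, 65], "yaw": 0},
    {"dp": [0, 0, 82], "yaw": 0},
    {"dp": [0, 0, 95], "yaw": 0},
    {"dp": [0, 0, 102], "yaw": 0},
    {"dp": [0, 0, 104], "yaw": 0},
    {"dp": [0, 0, 104], "yaw": 0}
  ]
}}

```text
clock: 13.08
eef_pos: [554.5, 187.3, 155.6]
tcp_rot: [3.141, -0.0, 1.429]
contact_force: [-0.5, -0.0, 0.4]
opening: 0.147
grasp_force: 0.0
```

Request:
{"method": "carry_out", "body": {
  "targets": [
    {"dp": [-8, 0, 0], "yaw": 0},
    {"dp": [-16, 0, 0], "yaw": 0},
    {"dp": [-24, 0, 0], "yaw": 0},
    {"dp": [-30, 0, 0], "yaw": 0},
    {"dp": [-36, 0, 0], "yaw": 0},
    {"dp": [-42, 0, 0], "yaw": 0},
    {"dp": [-48, 0, 0], "yaw": 0},
    {"dp": [-54, 0, 0], "yaw": 0}
  ]
}}

```text
clock: 14.08
eef_pos: [546.8, 134.2, 155.8]
tcp_rot: [3.141, -0.001, 1.429]
contact_force: [-1.4, 3.2, 2.6]
opening: 0.15
grasp_force: 1.7
```

```bash
python3 -c "
from h import *
to(130,0,155)"
```

```text
t 14.075 jig 187.2 -1.1 z 155.8 rpy [ 1.80e+02 -1.00e-01  8.19e+01] F [-1.4  3.2  2.6] op 0.15 q [0.24 0.35 1.84 0.   0.94 0.38]
dp [-57.2  -1.    0.7]
```

Request:
{"method": "carry_out", "body": {
  "targets": [
    {"dp": [-5, 0, 0], "yaw": 0},
    {"dp": [-10, 0, 0], "yaw": 0},
    {"dp": [-15, 0, 0], "yaw": 0},
    {"dp": [-20, 0, 0], "yaw": 0},
    {"dp": [-25, 0, 0], "yaw": 0},
    {"dp": [-30, 0, 0], "yaw": 0},
    {"dp": [-35, 0, 0], "yaw": 0}
  ]
}}

```text
clock: 14.95
eef_pos: [541.6, 98.7, 155.2]
tcp_rot: [-3.142, 0.0, 1.429]
contact_force: [0.1, 0.4, 0.0]
opening: 0.149
grasp_force: 0.0
```

Request:
{"method": "carry_out", "body": {
  "targets": [
    {"dp": [-5, 0, 0], "yaw": 0},
    {"dp": [-10, 0, 0], "yaw": 0},
    {"dp": [-15, 0, 0], "yaw": 0},
    {"dp": [-15, 0, 0], "yaw": 0}
  ]
}}

```text
clock: 15.45
eef_pos: [539.5, 83.9, 155.3]
tcp_rot: [3.142, 0.0, 1.429]
contact_force: [0.7, 0.9, 0.8]
opening: 0.15
grasp_force: 0.0
```

```bash
python3 -c "
from h import *
to(130,0,155)
im=r.grab_frame('scene');cv2.imwrite('pics/s3.png',cv2.resize(im[150:290,160:340,::-1],None,fx=4,fy=4))"
```

```text
t 15.45 jig 136.3 -0.9 z 155.3 rpy [180.    0.   81.9] F [0.7 0.9 0.8] op 0.15 q [ 0.15  0.33  1.88 -0.    0.93  0.29]
dp [-6.3 -0.9  0.3]
```

View pics/s3.png

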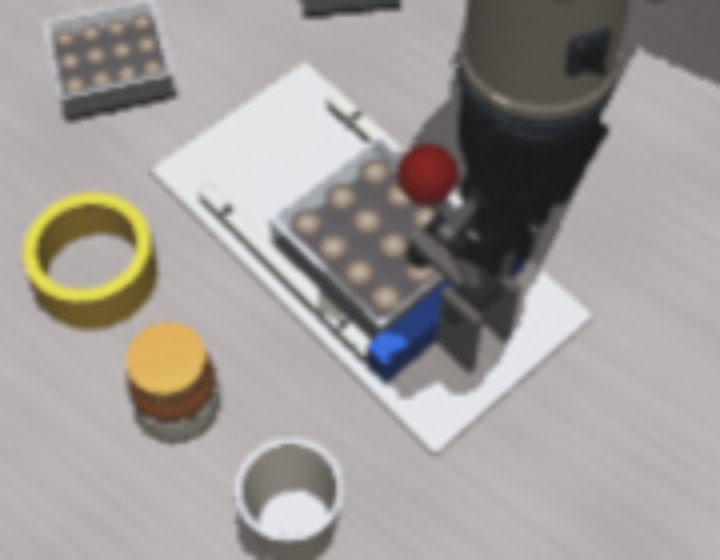

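The ball has snapped over the tray, now at crop (428,175), and the tray is still at the stop. Retract away along +x and up.

Request:
{"method": "carry_out", "body": {
  "targets": [
    {"dp": [10, 0, 0], "yaw": 0},
    {"dp": [25, 0, 0], "yaw": 0},
    {"dp": [45, 0, -10], "yaw": 0},
    {"dp": [70, 0, -30], "yaw": 0},
    {"dp": [95, 0, -50], "yaw": 0},
    {"dp": [120, 0, -70], "yaw": 0},
    {"dp": [145, 0, -85], "yaw": 0},
    {"dp": [170, 0, -95], "yaw": 0},
    {"dp": [190, 0, -100], "yaw": 0},
    {"dp": [200, 0, -100], "yaw": 0},
    {"dp": [200, 0, -100], "yaw": 0},
    {"dp": [200, 0, -100], "yaw": 0}
  ]
}}

```text
clock: 17.0
eef_pos: [567.5, 281.6, 254.7]
tcp_rot: [-3.141, 0.001, 1.429]
contact_force: [-0.0, -0.0, -0.2]
opening: 0.149
grasp_force: 0.0
```

```bash
python3 - <<'E'
from h import *
to(130,0,155);P,c,ex,f=frame();ey=np.array([-ex[1],ex[0]])
for n in("scene","top"):
    im=r.grab_frame(n);m,_=masks(im);q=m["red"].copy();q[:150]=0;q[:,:190]=0;p,_r=cv2.minEnclosingCircle(big(q));w=ray(n,p,158)[:2]-c;print(n,p,w@ex,w@ey)
    if n=="top":cv2.imwrite('pics/t4.png',cv2.resize(im[125:265,190:340,::-1],None,fx=4,fy=4))
E
```

```text
t 17.0 jig 336.0 -0.8 z 254.7 rpy [-1.799e+02  1.000e-01  8.190e+01] F [-0.  -0.  -0.2] op 0.15 q [ 0.46  0.35  1.6  -0.    1.19  0.6 ]
dp [-205.9   -0.5   99.9]
scene (265.71929931640625, 192.8508758544922) 57.79216606478225 -0.5545476334748588
top (245.5625, 206.203125) 59.81126489707583 0.05196602954923761
```

View pics/t4.png

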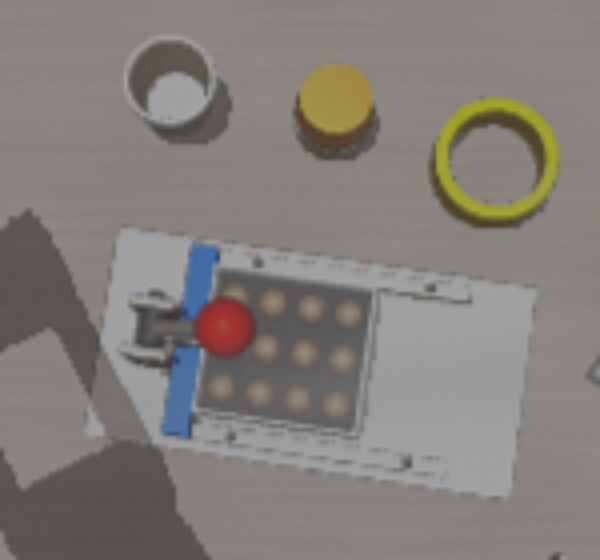

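The ball measures at jig x of about 59 (58 expected when closed), the tray sits tight against the stop, jar, tape and cup are unmoved, and the robot is clear.

```bash
python3 -c "
from rig import r
print(r.sign_off())"
```

```text
the job is handed in; nothing more can be done
None
```

I pushed the tray home against the blue stop, flipped the clamp closed onto its lid, left the jar, tape and cup where they stood, and handed the job in with the robot clear; sign-off gave no verdict, and pad force was not measured directly (closure judged from the ball's position).

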